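# Free the spring-barred roller

### The arm

A 6-joint arm with a two-finger parallel gripper is mounted at the origin on the work surface. World frame = base frame: x ahead of the robot, y to its left, z up, the work surface at z = 0. Lengths are in m, angles in degrees, forces in N, time in s.
With the tool pointing down it reaches from about 0.375 to 0.9 m from the base axis. Payload 3.1 kg.
Tool frame: the origin (TCP) lies between the finger pads; the fingertips stand 19 mm ahead of it and the grasp point (between the pads) is the TCP; z points along the fingers, x is the direction in which the jaws open and shut, and the axes are right-handed (so a half turn about z gives the same grasp; the last joint's range is limited). The gripper opens to 87 mm and grips with 3 to 60 N. Pads are 19 mm wide; open, the fingers measure 117 mm over their backs; the gripper's body (75 mm by 190 mm) begins 51 mm behind the grasp point.
Start: joints at [-78.008, 30.224, 82.088, -0, 67.689, -10.227], TCP at [0.236, -0.579, 0.242] pointing down, gripper open.
Joint ranges: [-176.69, 176.69], [-43.24, 126.21], [12.49, 139.97], [-82, 262], [0, 151.66], [-163.58, 163.58]. Speed limits (degrees/s): [159.86, 159.86, 180, 180, 180, 180].

### API

Orientations are given as a 3x3 rotation matrix whose columns are the frame's x, y, z axes.
In Python, from rig import read_state, capture, camera_info, hand_in, spot_in, silhouettes gives the robot as it stands.
- The arm moves only by the shell command python3 -m jog 'ROWS'. ROWS is text: rows parted by semicolons, each of 7 numbers parted by spaces: the shift along the tool's x, y, z in m, then the turn, a rotation vector about the tool's x, y, z in degrees, then the opening, from 0 (shut) to 1 (fully open). A call has 1 to 8 rows; each row is the pose to reach, as a shift and turn from the pose commanded when the call began, along the tool's axes at that moment; what a row does not reach only later rows make up. A row lasts 1/8 s, in which the tool goes at most 62.5 mm and 10.7 degrees, less where a joint would pass 70% of its speed; a pose out of reach is approached as far as the arm can. A call with a gripper value outside its range is refused whole. The fingers move at their own pace and stop on an object; the grip force is fixed at half the most. Time passes only in rows, so rows that repeat a pose let the fingers close. It gives the time, the measured TCP pose, the force and the opening at its end, in the units of the state.
- read_state(): the state, without advancing time (a new reading comes with each control period).
- capture(name): name is "scene" or "top" or "wrist"; returns (picture, depth): 420x560x3 uint8, red, green, blue; 420x560 float32, m along the optical axis (not along the pixel's ray), 0 where there is no reading.
- camera_info(name): a dict with "vfov" (degrees; the focal length in pixels is half the picture's height over the tangent of half this angle, whatever the lens; pixels are square), "cx", "cy" (the principal point, pixels), "R" (3x3) and "t" (3): a world point X has camera coordinates R X + t; the wrist camera has in their place "tool_from_camera" (4x4, takes a point from camera to tool coordinates, whose origin is the TCP and whose axes are the tool frame's). Camera axes: x right, y down, z forward; pixel columns grow to the right and rows downward; lengths in m; the calibration is good to about 2 mm. The wrist camera is an equidistant fisheye: a pixel r from the principal point sees the ray r / f radians off the axis. A picture is of the moment at which its call begins: read the wrist's pose just before it. camera_info takes no time and is no camera call.
- hand_in(): hands the job in, once; it reports no verdict.
Trained networks look in the newest picture that a camera, given by its name, has taken for a name from the list of things; names that differ only in an ending like _2 or _b are one class to them, and where a whole thing is asked for, a point or a joint stands for the part that bears it (a point fixed in the world has none). Each returns a list of dicts, best first, with "score" (0 to 1); they miss things now and then, are a little off and sometimes report something else, mostly with a low value. They report only what shows in the picture. A call takes as long as a camera call. They do not tell look-alikes from the thing itself.
- spot_in(label, camera): "centre" ([x, y, z] in m, in world coordinates, good to about 4 mm: the middle of the surface that is visible of it).
- silhouettes(label, camera): "region" (420x560 bool, what is visible of it).
The state is a dict: "time_s": time; "joint_positions": joint angles; "qvel": joint speeds; "tau": joint torques, N m; "position": TCP position; "tcp_rot": TCP orientation; "force": force on the tool from outside, world axes, zero at the start; "moment": the same for the moment, N m; "opening": opening from 0.0 (shut) to 1.0 (fully open).
Only numpy, scipy, OpenCV 4.12 (cv2) and the standard library are available. Lean on these libraries where they do the work, as an engineer would, in place of code of your own. Each camera call takes 0.05 s, during which the arm holds its last target.

### The job

Take the yellow-handled forked tool from its wooden rest, set its fork astride the roller rest's spring bar and push the brass flange sideways to compress the spring, so that the graphite roller is freed and rolls down its lane to the rubber stop. Then ease the bar all the way back without letting it snap, and set the tool back in its rest, seated across both supports. Touch the roller rest and the roller with the tool only, and leave the bead bowl, the cup of glass rods and the marver where they are.

Things in the scene. Friction and masses are not known exactly. Their poses are not given: they have to be found in the camera images.
- fixture: The roller rest, red, fixed to the bench; all fixture coordinates below are in its frame (mm). Origin on the bench, z up; base plate x -100 to 100, y -102 to 124, 10 thick. The roller's lane runs along x between two cheeks (inner faces y = -89.5 and -0.5, 8 thick, tops z = 80); its aluminium floor falls 7 degrees towards -x, to a black rubber stop (face x = -80).
- spring_bar (a joint): Travel of the spring bar in m: 0 = home, its tip 8 to 10 mm inside the roller's hub; grows to 0.024 as the flange is pushed along the fixture's +y (away from the roller, towards the barrel). The roller comes free at about 0.012. The spring pushes back with 2.2 N at 0 plus 180 N/m (about 6 N at 0.020) and returns the bar home.
- bar_flange (a point): On the bar's axis, at the face of the brass flange (24 mm diameter, 5 thick) that the fork pushes; moves with the bar, starts at fixture (60, 39.5, 75). The bar is an 8 mm steel shaft along y, bare from the cheek (y = 7.5) to the flange. Behind the flange come the spring and a barrel (28 mm diameter, y = 73 to 120). Under the bare shaft is only the base plate. Axes as the fixture's.
- roller_center (a point): Centre of the graphite roller: dark cylinder 36 mm in diameter, 60 long, with a 22 mm brass hub (12 long, bored 14) at either end, 84 over all, about 0.18 kg, axis along the fixture's y. It starts linked by the bar at fixture (57.5, -45, 75) and rolls by itself towards -x, within a second, once the bar has left its hub.
- catch (a point): Where the roller's centre comes to rest against the rubber stop: fixture (-62, -45, 60) mm. Axes as the fixture's.
- tool_grip (a point): Centre of the forked tool's yellow handle, where to grip it (about 90 g). z up, y along the handle: 16 mm wide (x), 124 long (y), 18 high (z). From its middle a steel shank (10 by 5) and a flat fork reach straight down: two tines 6 wide (x), 5 thick (y), with a slot 14 wide between; slot top 39 and tine tips 69 mm below this point. Half a turn about z makes no difference.
- rest_seat (a point): Where the handle's centre is when the tool sits in its rest, 81 mm above the bench; y along the handle, z up. Dark wooden rest, fixed, base 70 by 120 mm: two uprights 8 thick at y = -46 and 46, each with a notch 26 wide (x), its floor 72 and its ears 84 mm above the bench, in which the handle lies. The fork hangs between them, tips 12 mm above the bench.
- fork_tool: The same forked tool (origin and axes as tool_grip).
- roller: The same roller (origin at its centre).
- bead_bowl: Bystander: white ceramic bowl with glass beads, 72 mm across, 26 mm high; origin under its centre.
- rod_cup: Bystander: steel cup, 68 mm across, 90 mm high, with coloured glass rods up to 190 mm high; origin under its centre.
- marver: Bystander: flat dark marver paddle, blade 70 by 50 by 10 mm with a wooden handle 100 mm long, lying on the bench; origin under the blade's handle end.
Mind the look-alikes: they are no part of the job. Of the things like the fork_tool, leave any that is orange; of the rest the smaller one is meant. What is meant by the part that bears rest_seat is not red, and is the larger of those in its own colour.

How it is judged (in metres and radians):
On the way, in this order (a step that is already met when the one before it is completed fails the run):
1. the forked tool pushes the spring bar out of the roller's hub (travel over 12 mm) (value of joint spring_bar above 0.012 m and contact force between fork_tool and fixture above 1 N), for 0.1 s.
2. the roller has rolled down to the rubber stop (x of roller_center in the frame of fixture between -0.07 and -0.054 m and z of roller_center in the frame of fixture below 0.066 m), for 0.2 s.
At the end, for the whole second after the job is handed in: The roller lies still at the rubber stop (its centre within 8 mm along the lane), the spring bar is back home (within 2 mm), and the tool is at rest in both notches of its rest, fork down (handle centre within 8 mm across, 15 mm along and 4 mm in height of the seat, tilt under 0.15 rad) (all of step 2 and value of joint spring_bar below 0.002 m and linear speed of each of roller, fork_tool below 0.02 m/s and x of tool_grip in the frame of rest_seat between -0.008 and 0.008 m and y of tool_grip in the frame of rest_seat between -0.015 and 0.015 m and z of tool_grip in the frame of rest_seat between -0.004 and 0.004 m and angle between tool_grip's own z axis and vertical below 0.15 rad); the robot touches nothing.
It fails at once if the gripper or arm touches the roller rest or its bar (over 1 N) (contact force between any of the fingers, the arm and fixture above 1 N).
It fails at once if the gripper or arm touches the roller (over 0.5 N) (contact force between any of the fingers, the arm and roller above 0.5 N).
It fails at once if the spring bar snaps back (faster than 0.4 m/s) (velocity of joint spring_bar below -0.4 m/s).
It fails at once if the bead bowl, the cup of rods or the marver is moved by more than 20 mm (distance of any of bead_bowl, rod_cup, marver from where it was at the start of the episode above 0.02 m).
It also fails if it takes over 53 s, if anything falls off the work surface, if the arm or the gripper's body presses on something with over 40 N, if the wrist force passes 120 N, or if a joint passes its speed limit or range.

## Working session

There is one attempt and no reset: what is moved stays moved. The work goes in short steps, Python scripts to look and compute and a shell command to move; the robot and the scene stay as the last step left them, time stands still between calls to the robot, and variables do not carry over. Pictures are saved under pics/ and viewed, and the job is handed in when it is done.

```bash
ls; mkdir -p pics; python3 - <<'E'
from rig import *
import cv2,numpy as np
s=read_state();print(s['time_s'],s['position'],s['tcp_rot'],s['opening'])
for n in("scene","top"):
    p,d=capture(n);cv2.imwrite(f"pics/{n}0.png",p[:,:,::-1]);np.savez(f"{n}0.npz",p=p,d=d)
    print(n,camera_info(n))
    for l in("fixture","fork_tool","tool_grip","rest_seat","roller","bar_flange","bead_bowl","rod_cup","marver"):
        try:print(l,[(round(o['score'],2),np.round(o['centre'],3).tolist()) for o in spot_in(l,n)])
        except Exception as e:print(l,e)
print(camera_info("wrist"), read_state()['time_s'])
E
```

```text
pics
0.0 [ 0.23623813 -0.57786227  0.24055843] [[ 3.78138500e-01 -9.25748919e-01 -4.61234635e-04]
 [-9.25746437e-01 -3.78138573e-01  2.18022117e-03]
 [-2.19274800e-03 -3.97439244e-04 -9.99997517e-01]] 0.9964490471070101
scene {'vfov': 47.717595676137144, 'cx': 280.3630275313006, 'cy': 213.36814888589336, 'R': array([[ 0.23582973,  0.971639  , -0.01737772],
       [ 0.64443664, -0.16974799, -0.74557832],
       [-0.72738281,  0.16463069, -0.6661914 ]]), 't': array([-0.1246705 , -0.28063835,  1.69688887])}
fixture [(0.83, [0.604, -0.137, 0.036]), (0.27, [0.426, 0.192, 0.085])]
fork_tool [(0.8, [0.305, 0.334, 0.099]), (0.58, [0.561, 0.119, 0.073]), (0.53, [0.424, 0.195, 0.082])]
tool_grip [(0.89, [0.564, 0.123, 0.076]), (0.69, [0.423, 0.19, 0.085]), (0.64, [0.302, 0.335, 0.099])]
rest_seat [(0.9, [0.473, 0.4, 0.004]), (0.83, [0.694, 0.406, 0.003]), (0.74, [0.437, 0.192, 0.004])]
roller [(0.95, [0.61, -0.193, 0.081])]
bar_flange [(0.6, [0.623, -0.107, 0.078])]
bead_bowl [(0.58, [0.636, 0.25, 0.015]), (0.22, [0.646, -0.396, 0.08])]
rod_cup [(0.91, [0.644, -0.395, 0.079])]
marver [(0.78, [
[... 671 characters left out ...]
 [0.47, 0.402, 0.004]), (0.6, [0.424, 0.19, 0.001])]
roller [(0.89, [0.594, -0.19, 0.087])]
bar_flange []
bead_bowl [(0.91, [0.64, 0.25, 0.016])]
rod_cup [(0.78, [0.623, -0.394, 0.071]), (0.45, [0.622, -0.103, 0.075])]
marver [(0.68, [0.742, 0.047, 0.01])]
{'vfov': 65.70646984690485, 'cx': 280.5755940723185, 'cy': 208.8564677139361, 'tool_from_camera': array([[ 9.99999780e-01,  2.58351175e-04, -6.11723303e-04,
         1.12104518e-03],
       [-7.35230586e-05,  9.58625689e-01,  2.84669605e-01,
        -7.79742617e-02],
       [ 6.59958400e-04, -2.84669497e-01,  9.58625496e-01,
        -1.42054647e-01],
       [ 0.00000000e+00,  0.00000000e+00,  0.00000000e+00,
         1.00000000e+00]])} 1.0
```

View pics/scene0.png

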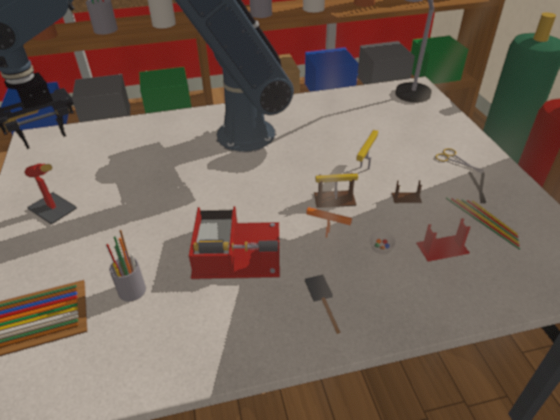

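View pics/top0.png

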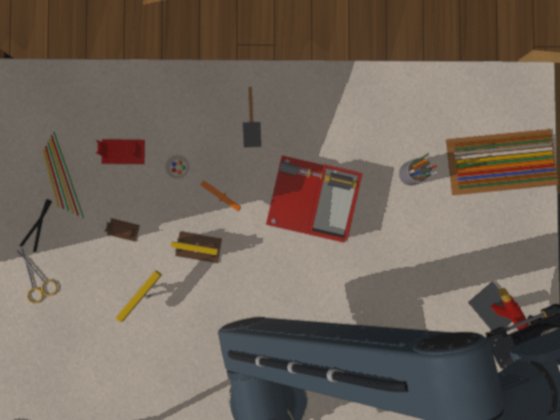

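Candidates for the tool are yellow at top (195,248) lying in a dark rest, yellow at top (138,296), and orange at (220,195), which is excluded. Rests are dark (198,247), small dark (122,230) and red (122,151). Next I measure the sizes and look at a close crop.

```bash
cat > h.py <<'E'
from rig import *
import cv2,numpy as np
def cloud(n,d):
    c=camera_info(n);f=210/np.tan(np.radians(c['vfov']/2))
    v,u=np.mgrid[:420,:560]
    P=np.stack([(u-c['cx'])*d/f,(v-c['cy'])*d/f,d],-1)
    return (P-c['t'])@c['R']
E
python3 - <<'E'
from h import *
for n in("top","scene"):
    z=np.load(f"{n}0.npz");p,d=z['p'],z['d'];W=cloud(n,d)
    hsv=cv2.cvtColor(p,cv2.COLOR_RGB2HSV)
    m=((hsv[...,0]>20)&(hsv[...,0]<33)&(hsv[...,1]>140)&(hsv[...,2]>80)).astype(np.uint8)
    k,l,st,ce=cv2.connectedComponentsWithStats(m)
    for i in range(1,k):
        if st[i,4]<60: continue
        Q=W[(l==i)&(d>0)]
        if len(Q)<30: continue
        r=cv2.minAreaRect((Q[:,:2]*1000).astype(np.float32))
        print(n,ce[i].round(),st[i,4],np.round(r[0]),np.round(r[1]),round(r[2],1),'z',np.percentile(Q[:,2],[5,50,95]).round(3))
    x0,y0=(60,140) if n=="top" else (290,120)
    c=p[y0:y0+180,x0:x0+240,::-1]
    cv2.imwrite(f"pics/{n}crop.png",cv2.resize(c,None,fx=3.3,fy=3.3,interpolation=3))
    x0,y0=(255,145) if n=="top" else (180,195)
    c=p[y0:y0+105,x0:x0+120,::-1]
    cv2.imwrite(f"pics/{n}fix.png",cv2.resize(c,None,fx=5.5,fy=5.5,interpolation=3))
E
```

```text
top [ 60. 172.] 100 [618. 569.] [208.   6.] 18.6 z [-0.002  0.004  0.009]
top [ 50. 176.] 71 [613. 597.] [153.   6.] 15.3 z [-0.003  0.003  0.009]
top [507. 157.] 375 [ 671. -669.] [ 13. 279.] 5.7 z [0.006 0.014 0.021]
top [195. 248.] 309 [420. 189.] [121.  20.] 82.3 z [0.009 0.089 0.094]
top [138. 296.] 434 [297. 331.] [ 19. 157.] 50.1 z [0.095 0.099 0.104]
scene [544.  26.] 224 [ -45. 1146.] [41. 54.] 63.1 z [0.207 0.256 0.291]
scene [367. 146.] 202 [304. 333.] [ 19. 158.] 49.8 z [0.09  0.1   0.105]
scene [347. 176.] 110 [428. 217.] [66. 19.] 84.4 z [0.082 0.089 0.093]
scene [497. 227.] 62 [654. 585.] [131.  11.] 16.1 z [0.003 0.006 0.01 ]
scene [ 37. 318.] 286 [ 663. -610.] [ 21. 169.] 5.8 z [0.009 0.015 0.018]
```

View pics/topcrop.png

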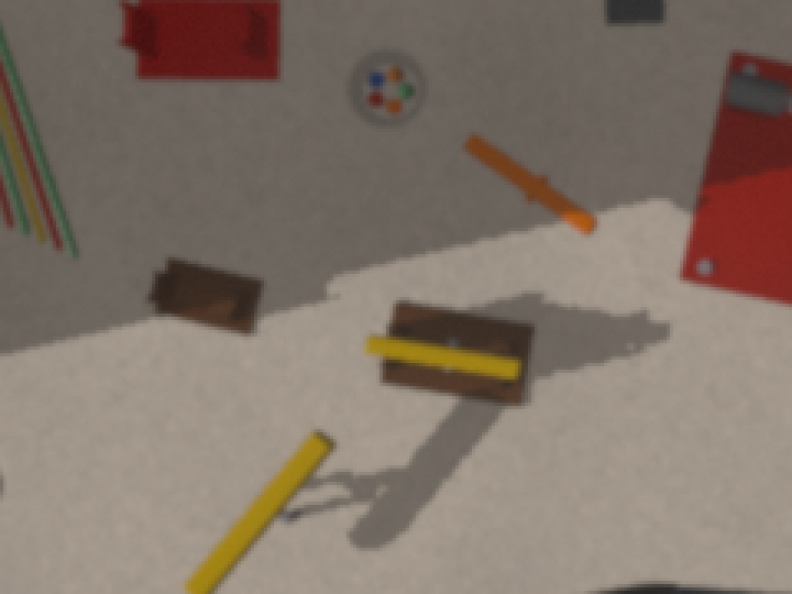

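View pics/scenecrop.png

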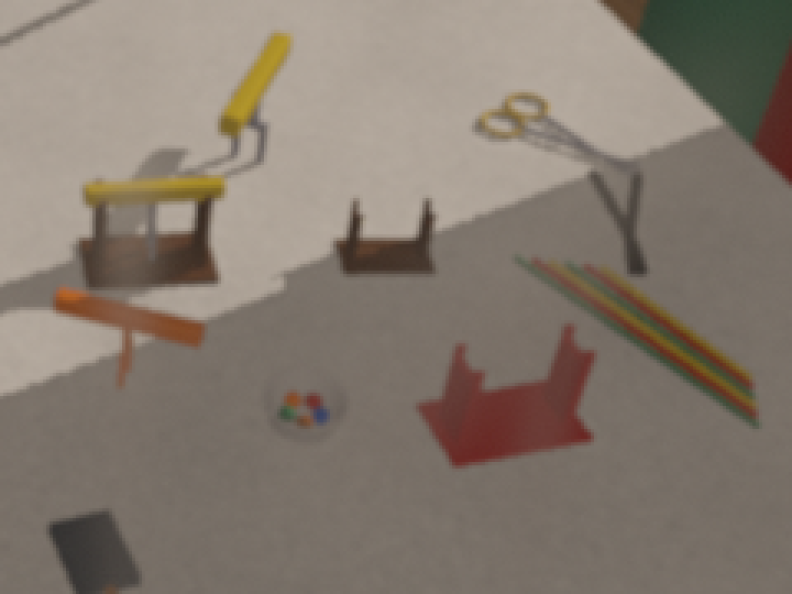

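View pics/topfix.png

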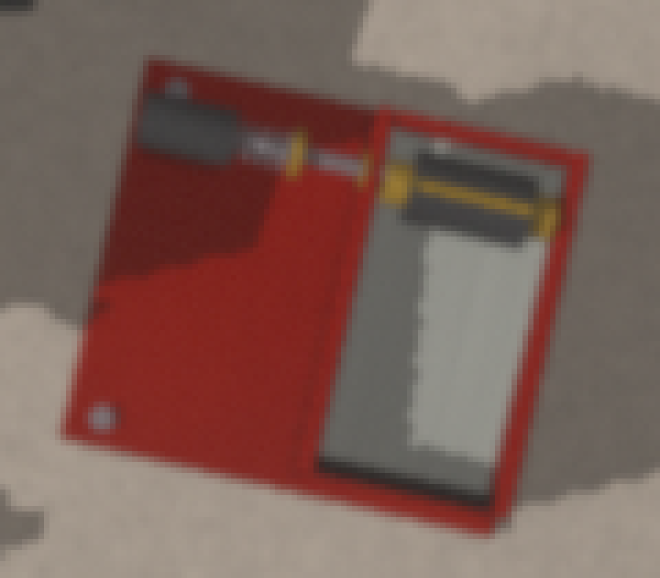

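View pics/scenefix.png

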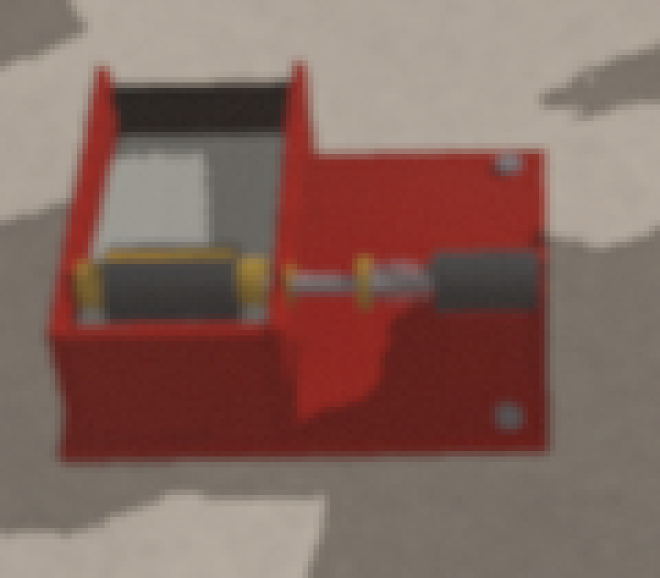

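The chosen tool is the yellow one at top (195,248): its handle measures 121 mm against 157 mm for the other yellow one. It lies in the larger dark rest. Next I fit the fixture and rest.

```bash
python3 - <<'E'
from h import *
from scipy.optimize import least_squares
for n,box in(("top",(255,145,375,250)),("scene",(180,200,290,285))):
    z=np.load(f"{n}0.npz");p,d=z['p'],z['d'];W=cloud(n,d)
    hsv=cv2.cvtColor(p,cv2.COLOR_RGB2HSV)
    m=((hsv[...,0]<8)|(hsv[...,0]>172))&(hsv[...,1]>130)&(d>0)
    b=np.zeros_like(m);b[box[1]:box[3],box[0]:box[2]]=1
    Q=W[m&b]; print(n,np.percentile(Q[:,2],[1,10,50,90,99]).round(3))
    base=Q[(Q[:,2]>-0.002)&(Q[:,2]<.022)]
    r=cv2.minAreaRect((Q[:,:2]*1000).astype(np.float32));print('all',r)
    r=cv2.minAreaRect((base[:,:2]*1000).astype(np.float32));print('base',r)
    top=Q[(Q[:,2]>0.072)&(Q[:,2]<.088)]
    if len(top)>20:
        r=cv2.minAreaRect((top[:,:2]*1000).astype(np.float32));print('cheektops',r)
# brown rest
z=np.load("top0.npz");p,d=z['p'],z['d'];W=cloud("top",d)
hsv=cv2.cvtColor(p,cv2.COLOR_RGB2HSV)
print(hsv[242:258:4,180:218:6])
for n,box in(("top",(165,225,230,270)),("scene",(310,170,360,212))):
    z=np.load(f"{n}0.npz");p,d=z['p'],z['d'];W=cloud(n,d)
    hsv=cv2.cvtColor(p,cv2.COLOR_RGB2HSV)
    b=np.zeros((420,560),bool);b[box[1]:box[3],box[0]:box[2]]=1
    m=b&(hsv[...,0]<17)&(hsv[...,1]>85)&(d>0)
    Q=W[m];q=Q[Q[:,2]<.03];print(n,len(q),cv2.minAreaRect((q[:,:2]*1000).astype(np.float32)),np.percentile(q[:,2],[5,50,95]))
for n in("top","scene"):
  W=cloud(n,np.load(f"{n}0.npz")['d']);print(W[140 if n=='scene' else 280,200 if n=='scene' else 300])
E
```

```text
top [0.002 0.006 0.011 0.078 0.084]
all ((556.8582153320312, -129.43836975097656), (221.59963989257812, 200.9386444091797), 77.34947204589844)
base ((555.1651611328125, -129.27513122558594), (221.86436462402344, 196.8105926513672), 77.13990783691406)
cheektops ((549.31103515625, -150.64703369140625), (172.1341552734375, 181.3539581298828), 77.40716552734375)
scene [0.007 0.009 0.013 0.077 0.082]
all ((559.019287109375, -126.02134704589844), (218.631103515625, 202.26226806640625), 76.5455093383789)
base ((559.019287109375, -126.02134704589844), (218.631103515625, 202.26226806640625), 76.5455093383789)
cheektops ((554.38427734375, -154.69992065429688), (158.9888916015625, 178.79794311523438), 77.33920288085938)
[[[ 22 172  95]
  [ 16 118  67]
  [ 12  96  61]
  [ 10  60  64]
  [ 13 100  61]
  [ 12  95  62]
  [ 13 102  60]]

 [[ 24 225 162]
  [ 24 223 160]
  [ 24 217 154]
  [ 23 195 131]
  [ 20 166  97]
  [ 14 121  74]
  [ 12  80  54]]

 [[ 14 103  62]
  [ 19 160 102]
  [ 23 201 137]
  [ 23 213 158]
  [ 24 219 162]
  [ 24 220 160]
  [ 24 211 140]]

 [[ 11 115  82]
  [ 12 120  83]
  [ 11 124  82]
  [ 12 120  81]
  [ 14 131  84]
  [ 20 164 109]
  [ 21 176 107]]]
top 540 ((420.3872375488281, 188.10955810546875), (115.4706039428711, 64.74970245361328), 79.48467254638672) [-5.84590154e-05  5.58837016e-03  1.10734852e-02]
scene 203 ((423.4172058105469, 180.9395751953125), (132.24639892578125, 70.21467590332031), 81.4876708984375) [0.003684   0.00770639 0.02023608]
[ 0.32785073 -0.09425466  0.00060419]
[-0.01063366 -0.16153258 -0.0009217 ]
```

```bash
python3 -m jog '-0.05 -0.02 -0.06 0 0 -10 1; -0.25 -0.387 -0.06 0 0 -20 1; -0.25 -0.387 -0.06 0 0 -30 1; -0.25 -0.387 -0.06 0 0 -40 1; -0.25 -0.387 -0.06 0 0 -50 1; -0.25 -0.387 -0.06 0 0 -60 1; -0.25 -0.387 -0.06 0 0 -60 1; -0.25 -0.387 -0.06 0 0 -60 1'
```

```text
time_s: 2.0
position: [0.5013, -0.1988, 0.3019]
tcp_rot: [[0.991, -0.134, 0.001], [-0.134, -0.991, -0.0], [0.001, 0.0, -1.0]]
force: [0.8, 0.2, -0.0]
opening: 1.0
```

```bash
cat >> h.py <<'E'
def wcloud(s,d):
    c=camera_info("wrist");f=210/np.tan(np.radians(c['vfov']/2))
    v,u=np.mgrid[:420,:560].astype(float)
    x,y=u-c['cx'],v-c['cy'];r=np.hypot(x,y);th=r/f
    k=np.where(r>0,np.tan(th)/np.maximum(r,1e-9),1/f)
    P=np.stack([x*k*d,y*k*d,d],-1)
    T=c['tool_from_camera'];P=P@T[:3,:3].T+T[:3,3]
    return P@np.array(s['tcp_rot']).T+s['position']
def wsnap(name):
    s=read_state();p,d=capture("wrist");cv2.imwrite(f"pics/{name}.png",p[:,:,::-1]);W=wcloud(s,d);np.savez(name+".npz",p=p,d=d,W=W);return s,p,d,W
def rect(Q):
    r=cv2.minAreaRect((Q[:,:2]*1000).astype(np.float32));return np.round(r[0],1),np.round(r[1],1),round(r[2],1),len(Q)
E
python3 - <<'E'
from h import *
s,p,d,W=wsnap("w1")
for l in("fixture","bar_flange","roller"):
    print(l,[(round(o['score'],2),np.round(o['centre'],3).tolist()) for o in spot_in(l,"wrist")])
hsv=cv2.cvtColor(p,cv2.COLOR_RGB2HSV)
m=((hsv[...,0]<8)|(hsv[...,0]>172))&(hsv[...,1]>130)&(d>0)
Q=W[m];Q=Q[(abs(Q[:,0]-.557)<.16)&(abs(Q[:,1]+.13)<.18)]
print(np.percentile(Q[:,2],[1,10,50,90,99]).round(3));print(rect(Q));print(rect(Q[Q[:,2]<.022]))
E
```

```text
fixture [(0.95, [0.546, -0.124, 0.045])]
bar_flange [(0.97, [0.622, -0.105, 0.081])]
roller [(0.84, [0.594, -0.189, 0.091])]
[-0.001  0.008  0.009  0.077  0.08 ]
(array([ 566.8, -131.8]), array([243.4, 219.9]), 77.2, 13810)
(array([ 566.8, -131.8]), array([243.4, 219.9]), 77.2, 10746)
```

View pics/w1.png

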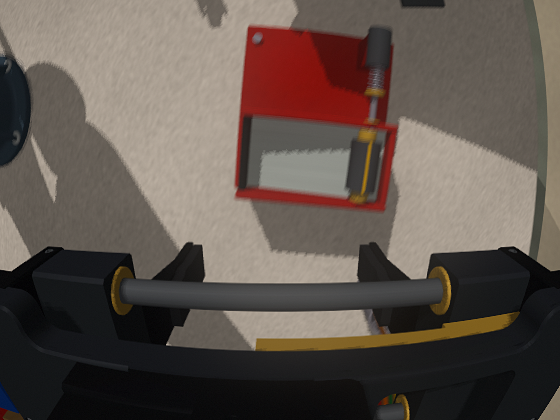

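```bash
python3 - <<'E'
from h import *
z=np.load("w1.npz");p,d,W=z['p'],z['d'],z['W']
hsv=cv2.cvtColor(p,cv2.COLOR_RGB2HSV)
a=np.radians(-12.7);R=np.array([[np.cos(a),-np.sin(a)],[np.sin(a),np.cos(a)]]);o=np.array([.557,-.129])-R@[0,.011]
F=np.dstack([(W[...,:2]-o)@R*1000,W[...,2]*1000])
red=((hsv[...,0]<8)|(hsv[...,0]>172))&(hsv[...,1]>130)&(d>0)
b=np.zeros_like(red);b[20:215,230:400]=1
Q=F[red&b];base=Q[(Q[:,2]>3)&(Q[:,2]<17)]
print(base.min(0),base.max(0),np.percentile(base,[.5,99.5],axis=0).round(1))
for lo in range(-80,100,30):   # left edge x per y band
    q=base[abs(base[:,1]-lo)<8]
    if len(q)>5: print('y',lo,'xmin',np.percentile(q[:,0],1).round(1),'xmax',np.percentile(q[:,0],99).round(1))
for x in range(-80,60,30):
    q=base[abs(base[:,0]-x)<8]; print('x',x,'ymax',np.percentile(q[:,1],99).round(1))
t=Q[Q[:,2]>72]
for x in range(-80,90,30):
    q=t[(abs(t[:,0]-x)<8)]
    for sgn in (0,1):
        qq=q[(q[:,1]>-40)==bool(sgn)]
        if len(qq)>5: print('cheek x',x,np.percentile(qq[:,1],[3,50,97]).round(1))
br=(hsv[...,0]>14)&(hsv[...,0]<30)&(hsv[...,1]>130)&(d>0)&b
k,l,st,ce=cv2.connectedComponentsWithStats(br.astype(np.uint8))
for i in range(1,k):
    if st[i,4]>8:
        q=F[l==i];print('brass',ce[i].round(),st[i,4],np.median(q,0).round(1),q.min(0).round(),q.max(0).round(), 'world',np.median(W[l==i],0).round(4))
# shaft between flange & cheek: bare y 10..37, z 70..85
s=(abs(F[...,0]-60)<15)&(F[...,1]>10)&(F[...,1]<36)&(F[...,2]>70)&b
q=F[s];print('shaft',len(q),q.mean(0))
for n in("top","scene"):
    zz=np.load(n+"0.npz");d=zz['d'];W=cloud(n,d);F=np.dstack([(W[...,:2]-o)@R*1000,W[...,2]*1000])
    s=(abs(F[...,0]-60)<15)&(F[...,1]>10)&(F[...,1]<36)&(F[...,2]>68)&(F[...,2]<90);q=F[s];print(n,'shaft',len(q),q.mean(0))
    s=(abs(F[...,0]-60)<20)&(F[...,1]>78)&(F[...,1]<116)&(F[...,2]>75)&(F[...,2]<100);q=F[s];print(n,'barrel',len(q),q.mean(0))
E
```

```text
[-99.86166514 -92.15224231   4.73947086] [ 98.77430704 126.62177645  16.92987586] [[-98.9 -57.    6.6]
 [ 96.5 124.4  11.4]]
y -80 xmin -99.9 xmax -96.4
y -50 xmin -99.6 xmax -96.7
y -20 xmin -99.8 xmax -97.0
y 10 xmin -97.4 xmax 95.1
y 40 xmin -97.4 xmax 94.9
y 70 xmin -97.3 xmax 95.2
x -80 ymax 124.2
x -50 ymax 124.3
x -20 ymax 123.4
x 10 ymax 124.1
x 40 ymax 123.3
cheek x -80 [-90.  -87.8 -86.9]
cheek x -80 [2.9 6.3 9.1]
cheek x -50 [-91.  -88.5 -87.1]
cheek x -50 [5.1 7.2 9.3]
cheek x -20 [-91.5 -88.6 -87.2]
cheek x -20 [4.8 7.  9.3]
cheek x 10 [-91.5 -88.7 -87.4]
cheek x 10 [5.  7.1 9.2]
cheek x 40 [-91.6 -89.  -84.1]
cheek x 40 [  4.7   8.2 105.9]
cheek x 70 [-92.  -89.  -87.4]
cheek x 70 [ 4.5  7.4 74.4]
brass [374.  92.] 99 [59.7 46.6 81.4] [47. 42.  7.] [90. 58. 87.] world [ 0.6227 -0.107   0.0814]
brass [365. 162.] 532 [ 54.8 -29.2  84.2] [ 43. -83.  54.] [71.  3. 94.] world [ 0.6001 -0.1803  0.0842]
shaft 158 [57.27792457 22.62795137 77.1010014 ]
top shaft 27 [56.36101868 22.84935202 78.29285485]
top barrel 144 [55.8199877  97.00398287 85.91486795]
scene shaft 45 [59.59312496 19.97926071 77.63102615]
scene barrel 143 [64.92862072 97.25319691 85.02414771]
```

```bash
python3 -m jog '-0.1324 -0.3746 0.08 0 0 0 1; -0.1324 -0.3746 0.08 0 0 0 1; -0.1324 -0.3746 0.08 0 0 0 1; -0.1324 -0.3746 0.08 0 0 0 1; -0.1324 -0.3746 0.08 0 0 0 1; -0.1324 -0.3746 0.08 0 0 0 1; -0.1324 -0.3746 0.08 0 0 0 1; -0.1324 -0.3746 0.08 0 0 0 1'
python3 - <<'E'
from h import *
s,p,d,W=wsnap("w2");print(s['position'])
for l in("tool_grip","fork_tool","rest_seat"):
    print(l,[(round(o['score'],2),np.round(o['centre'],3).tolist()) for o in spot_in(l,"wrist")])
hsv=cv2.cvtColor(p,cv2.COLOR_RGB2HSV)
m=((hsv[...,0]>19)&(hsv[...,0]<34)&(hsv[...,1]>130)&(hsv[...,2]>60)&(d>0)&(abs(W[...,0]-.42)<.09)&(abs(W[...,1]-.19)<.09)&(W[...,2]>.082)&(W[...,2]<.1))
print(rect(W[m]),np.median(W[m][:,2]))
E
```

```text
time_s: 3.2
position: [0.419, 0.1884, 0.2212]
tcp_rot: [[0.991, -0.134, -0.001], [-0.134, -0.991, -0.001], [-0.001, 0.001, -1.0]]
force: [0.6, 0.2, -0.3]
opening: 1.003
[0.41902846 0.18839272 0.22116229]
tool_grip [(0.83, [0.309, 0.33, 0.098]), (0.78, [0.562, 0.133, 0.076]), (0.68, [0.423, 0.202, 0.091])]
fork_tool [(0.65, [0.561, 0.137, 0.077]), (0.64, [0.421, 0.194, 0.09]), (0.58, [0.308, 0.328, 0.102])]
rest_seat [(0.84, [0.418, 0.194, 0.009]), (0.72, [0.682, 0.357, 0.007]), (0.61, [0.463, 0.37, 0.005])]
(array([412., 217.]), array([ 74. , 163.5]), 21.4, 2430) 0.08860547972833169
```

View pics/w2.png

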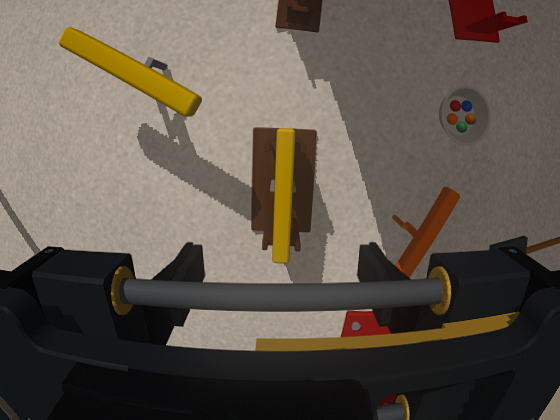

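```bash
python3 - <<'E'
from h import *
z=np.load("w2.npz");p,d,W=z['p'],z['d'],z['W']
hsv=cv2.cvtColor(p,cv2.COLOR_RGB2HSV)
b=np.zeros((420,560),bool);b[110:275,235:330]=1
m=b&(hsv[...,0]>19)&(hsv[...,0]<34)&(hsv[...,1]>130)&(d>0)&(W[...,2]>.083)
r=rect(W[m]);print('handle',r,np.median(W[m][:,2]))
m2=b&(hsv[...,0]<19)&(hsv[...,1]>70)&(d>0)&(W[...,2]<.02)&(W[...,2]>.003)&(W[...,2]<.02)
print('base',rect(W[m2]),np.median(W[m2][:,2]))
a=np.radians(-7.7);R=np.array([[np.cos(a),-np.sin(a)],[np.sin(a),np.cos(a)]])
for nm,mm in(('handle',m),('base',m2),('upr',b&(hsv[...,0]<19)&(d>0)&(W[...,2]>.062)&(W[...,2]<.09))):
    q=((W[mm][:,:2]-[.42,.188])@R)*1000
    print(nm,np.percentile(q,[1,5,50,95,99],axis=0).round(1).tolist())
    if nm=='upr':
        for s in(-1,1):
            t=q[q[:,1]*s>20];print(s,len(t),np.percentile(t,[2,50,98],axis=0).round(1).tolist() if len(t) else 0)
E
```

```text
handle (array([421.6, 192.5]), array([123.1,  15.9]), 80.1, 2381) 0.08859424808461014
base (array([421.5, 191.7]), array([119.3,  69.7]), 79.9, 3813) 0.00480282416919281
handle [[-7.8, -54.6], [-6.1, -48.8], [1.2, 10.1], [8.6, 60.5], [9.8, 64.8]]
base [[-34.0, -53.5], [-31.5, -46.2], [-9.5, 6.0], [33.5, 58.7], [35.8, 62.1]]
upr [[-18.3, -46.2], [-17.3, -44.8], [-6.7, -25.9], [18.4, 53.3], [20.2, 61.9]]
-1 260 [[-18.3, -46.2], [-9.3, -39.6], [16.5, -37.6]]
1 251 [[-15.2, 44.8], [-5.9, 49.8], [20.2, 62.1]]
```

```bash
python3 -m jog '0.002 -0.004 0.05 0 0 2.3 1; 0.002 -0.004 0.095 0 0 2.3 1; 0.002 -0.004 0.125 0 0 2.3 1; 0.002 -0.004 0.139 0 0 2.3 1; 0.002 -0.004 0.139 0 0 2.3 1'
python3 -m jog '0 0 0 0 0 0 0; 0 0 0 0 0 0 0; 0 0 0 0 0 0 0; 0 0 0 0 0 0 0; 0 0 0 0 0 0 0; 0 0 0 0 0 0 0'
```

```text
time_s: 4.03
position: [0.4224, 0.1912, 0.0822]
tcp_rot: [[0.984, -0.177, -0.001], [-0.177, -0.984, -0.0], [-0.001, 0.0, -1.0]]
force: [0.6, 0.3, -0.1]
opening: 1.003
time_s: 4.78
position: [0.4221, 0.192, 0.0825]
tcp_rot: [[0.985, -0.175, -0.0], [-0.175, -0.985, -0.0], [-0.0, 0.0, -1.0]]
force: [-0.7, 0.3, 0.2]
opening: 0.397
```

```bash
python3 -m jog '0 0 0 0 0 0 0; 0 0 0 0 0 0 0; 0 0 0 0 0 0 0; 0 0 0 0 0 0 0; 0 0 0 0 0 0 0; 0 0 0 0 0 0 0'; python3 -c "
from h import *
s=read_state();print(s['position'],s['tcp_rot'],s['opening'],s['force'])"
```

```text
time_s: 5.52
position: [0.4221, 0.192, 0.0825]
tcp_rot: [[0.985, -0.175, -0.0], [-0.175, -0.985, -0.0], [-0.0, 0.0, -1.0]]
force: [-0.5, 0.2, -1.3]
opening: 0.179
[0.42205631 0.19197413 0.08251179] [[ 9.84570767e-01 -1.74986766e-01 -1.90403510e-04]
 [-1.74986779e-01 -9.84570782e-01 -5.35457887e-05]
 [-1.78095929e-04  8.60377153e-05 -9.99999980e-01]] 0.1787035365823448 [-0.54034381  0.24959754 -1.2512463 ]
```

```bash
python3 -m jog '0 0 -0.03 0 0 0 0; 0 0 -0.07 0 0 0 0; 0 0 -0.12 0 0 0 0; 0.06 0.06 -0.13 0 0 1 0; 0.10 0.11 -0.13 0 0 2.6 0; 0.14 0.155 -0.13 0 0 2.6 0; 0.18 0.20 -0.13 0 0 2.6 0; 0.22 0.245 -0.13 0 0 2.6 0'
python3 -m jog '0.0277 0.034 0 0 0 0 0; 0.0277 0.034 0 0 0 0 0; 0.0277 0.034 0 0 0 0 0'
python3 - <<'E'
from h import *
s,p,d,W=wsnap("w3");print(s['position'],s['force'],s['opening'])
for n in("scene","top"):
    p,d=capture(n);np.savez(n+"3.npz",p=p,d=d)
    x0,y0=(255,145) if n=="top" else (180,140)
    c=p[y0:y0+145,x0:x0+140,::-1]
    cv2.imwrite(f"pics/{n}3.png",cv2.resize(c,None,fx=4,fy=4,interpolation=3))
E
```

```text
time_s: 6.52
position: [0.5874, -0.0748, 0.2123]
tcp_rot: [[0.976, -0.22, -0.0], [-0.22, -0.976, 0.0], [-0.0, -0.0, -1.0]]
force: [-0.1, -0.6, -1.1]
opening: 0.18
time_s: 6.9
position: [0.6053, -0.1117, 0.2118]
tcp_rot: [[0.975, -0.22, -0.002], [-0.22, -0.975, 0.001], [-0.003, -0.001, -1.0]]
force: [-0.5, 0.8, -1.6]
opening: 0.178
[ 0.6052967  -0.11168086  0.21179548] [-0.48956004  0.76944155 -1.55536   ] 0.17803503388590391
```

View pics/w3.png

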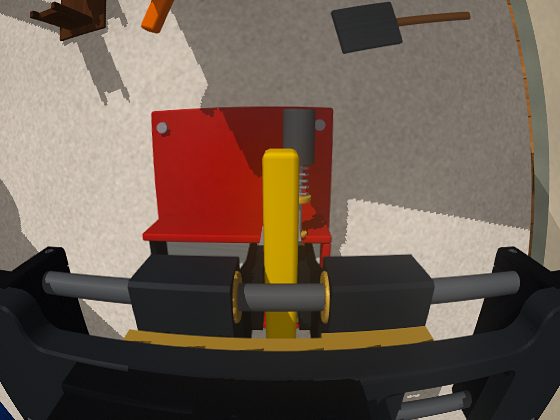

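View pics/scene3.png

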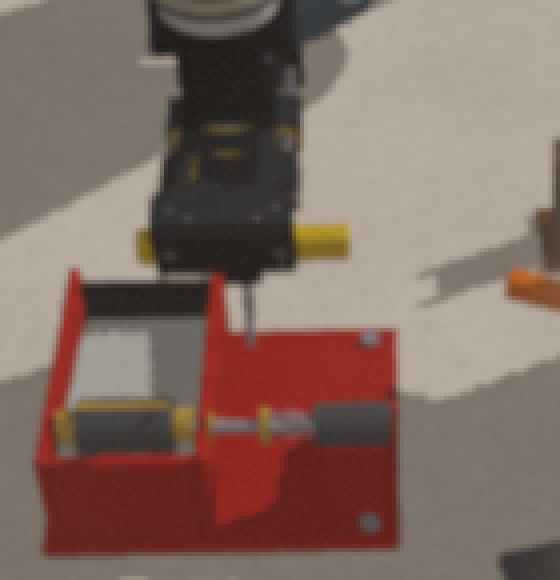

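```bash
python3 - <<'E'
from h import *
s,p,d,W=wsnap("w4");print(s['time_s'],s['position'],s['tcp_rot'][:,0],np.round(s['qvel'],2))
a=np.radians(-12.7);R=np.array([[np.cos(a),-np.sin(a)],[np.sin(a),np.cos(a)]]);o=np.array([.557,-.129])-R@[0,.011]
F=np.dstack([(W[...,:2]-o)@R*1000,W[...,2]*1000])
def b(x0,x1,y0,y1):
    m=np.zeros((420,560),bool);m[y0:y1,x0:x1]=1;return m&(d>0)
hsv=cv2.cvtColor(p,cv2.COLOR_RGB2HSV)
m=b(275,325,95,175)&(F[...,2]>72)&(F[...,2]<95)&(hsv[...,1]<90)
for y in(78,85,92,99,106,113):
    q=F[m&(abs(F[...,1]-y)<3.5)]
    if len(q)>4: print('barrel',y,q[:,0].min().round(1),q[:,0].max().round(1),'top',q[:,2].max().round(1),len(q))
Q=F[m&(F[...,1]>76)&(F[...,1]<117)]
from scipy.optimize import least_squares
f=least_squares(lambda v:np.hypot(Q[:,0]-v[0]-v[2]*(Q[:,1]-97),Q[:,2]-v[1])-14,[60,75,0],loss='soft_l1')
print('cyl fit',f.x,np.abs(f.fun).mean())
red=((hsv[...,0]<8)|(hsv[...,0]>172))&(hsv[...,1]>130)&b(130,345,100,235)&(F[...,2]<20)
q=F[red]
for y in(20,50,80,110):
    t=q[abs(q[:,1]-y)<6];print('base y',y,t[:,0].min().round(1),t[:,0].max().round(1))
for x in(-80,-40,0,30):
    t=q[abs(q[:,0]-x)<6];print('base x',x,t[:,1].max().round(1))
br=(hsv[...,0]>14)&(hsv[...,0]<30)&(hsv[...,1]>130)&b(295,325,190,242)
k,l,st,ce=cv2.connectedComponentsWithStats(br.astype(np.uint8))
for i in range(1,k):
    if st[i,4]>5: q=F[l==i];print('brass',ce[i].round(),st[i,4],q.min(0).round(1),q.max(0).round(1))
print(np.round(F[200:245:6,300:318:5],0).tolist())
cv2.imwrite("pics/w4c.png",cv2.resize(p[90:340,200:380,::-1],None,fx=3,fy=2.4,interpolation=3)[:600])
E
```

```text
7.05 [ 0.60549398 -0.11070949  0.21238386] [ 0.97593857 -0.21804163 -0.00132612] [ 0.12 -0.21 -0.39 -0.05 -0.09  0.04]
barrel 78 59.3 71.1 top 89.1 111
barrel 85 56.0 70.8 top 89.0 130
barrel 92 45.4 70.8 top 89.1 246
barrel 99 45.4 72.1 top 89.2 264
barrel 106 45.3 71.8 top 89.6 263
barrel 113 45.3 71.4 top 89.2 275
cyl fit [ 5.86142248e+01  7.35338009e+01 -5.36087110e-03] 0.4729029286626754
base y 20 -100.4 97.5
base y 50 -100.3 97.6
base y 80 -100.4 97.8
base y 110 -100.3 99.3
base x -80 125.6
base x -40 125.5
base x 0 125.0
base x 30 124.4
brass [299. 210.] 277 [49.8 19.7  7.8] [ 69.6  84.8 219.4]
brass [303. 234.] 35 [61.8  9.1 68.4] [66.9 11.4 82.7]
[[[60.0, 45.0, 86.0], [65.0, 44.0, 83.0], [70.0, 43.0, 77.0], [81.0, 25.0, 9.0]], [[61.0, 37.0, 76.0], [70.0, 17.0, 8.0], [76.0, 18.0, 10.0], [82.0, 18.0, 8.0]], [[61.0, 32.0, 77.0], [71.0, 11.0, 8.0], [76.0, 11.0, 9.0], [82.0, 11.0, 8.0]], [[61.0, 26.0, 77.0], [69.0, 9.0, 25.0], [75.0, 9.0, 25.0], [80.0, 9.0, 25.0]], [[61.0, 20.0, 76.0], [68.0, 9.0, 46.0], [73.0, 9.0, 45.0], [78.0, 9.0, 45.0]], [[61.0, 15.0, 78.0], [67.0, 9.0, 62.0], [72.0, 9.0, 62.0], [77.0, 9.0, 61.0]], [[56.0, 42.0, 162.0], [66.0, 10.0, 79.0], [70.0, 9.0, 77.0], [75.0, 9.0, 77.0]], [[55.0, 42.0, 174.0], [66.0, 3.0, 78.0], [71.0, 3.0, 78.0], [75.0, 3.0, 78.0]]]
```

View pics/w4c.png

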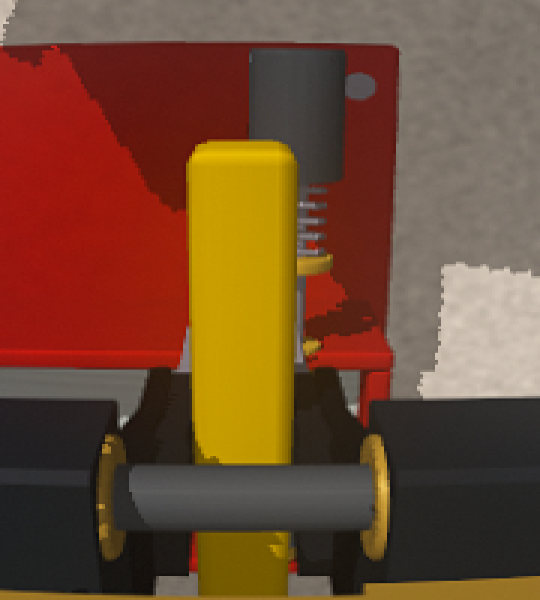

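```bash
python3 -m jog '0.0157 0.0132 0 0 0 0 0; 0.0157 0.0132 0 0 0 0 0; 0.0157 0.0132 0 0 0 0 0'
python3 - <<'E'
from h import *
s,p,d,W=wsnap("w5");print(s['time_s'],s['position'],s['tcp_rot'][:,0],np.round(s['qvel'],2))
R=np.array(s['tcp_rot']);T=(W-s['position'])@R*1000   # tool coords
hsv=cv2.cvtColor(p,cv2.COLOR_RGB2HSV)
m=np.zeros((420,560),bool);m[60:260,240:340]=1
m&=(d>0)
g=m&(hsv[...,1]<90)&(W[...,2]>.068)&(W[...,2]<.095)
Q=T[g];print(Q.min(0),Q.max(0))
for y in range(-110,0,8):
    q=Q[abs(Q[:,1]-y)<4]
    if len(q)>5: print(y,q[:,0].min().round(1),q[:,0].max().round(1),'z',q[:,2].min().round(1),len(q))
h=m&(hsv[...,0]>19)&(hsv[...,0]<34)&(hsv[...,1]>130)&(W[...,2]>.19)
q=T[h]
for y in(-55,-45,-35,-25):
    t=q[abs(q[:,1]-y)<5]
    if len(t)>5:print('handle',y,t[:,0].min().round(1),t[:,0].max().round(1),t[:,2].min().round(1))
print(q[:,1].min())
cv2.imwrite("pics/w5c.png",cv2.resize(p[60:310,200:380,::-1],None,fx=3,fy=2.4,interpolation=3)[:600])
E
```

```text
time_s: 7.48
position: [0.6181, -0.1275, 0.2125]
tcp_rot: [[0.976, -0.219, -0.001], [-0.219, -0.976, 0.001], [-0.001, -0.0, -1.0]]
force: [0.1, 0.1, -2.7]
opening: 0.181
7.475 [ 0.61807329 -0.12747722  0.21247332] [ 0.9757455  -0.21890466 -0.00120852] [ 0.04 -0.04  0.35 -0.02 -0.08  0.02]
[-21.67456171 -95.27356783 123.1580899 ] [ 12.67701865  39.31369148 142.27333903]
-94 -13.6 12.4 z 123.4 192
-86 -13.6 12.3 z 123.6 315
-78 -13.7 12.4 z 123.4 303
-70 -13.7 12.5 z 123.3 293
-62 -13.7 12.6 z 123.2 311
-54 -13.8 12.6 z 123.3 280
-46 -13.7 12.7 z 128.9 9
handle -55 -7.6 7.9 -8.4
handle -45 -7.4 8.0 -8.1
handle -35 -7.6 8.1 -8.0
handle -25 -7.7 8.3 -8.1
-61.99089267037898
```

View pics/w5c.png

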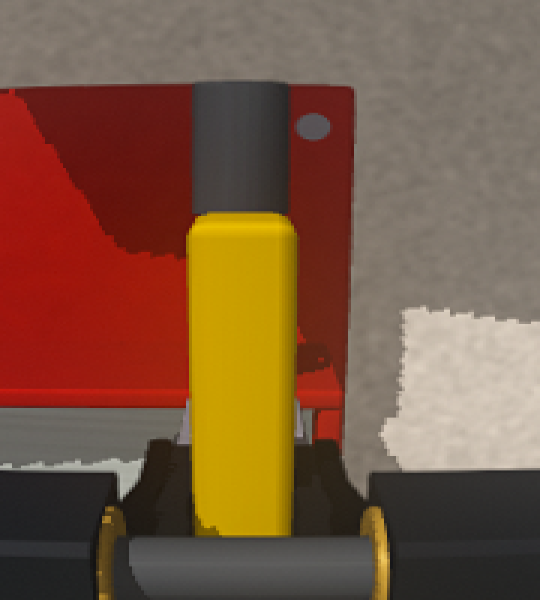

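```bash
python3 -m jog '-0.0007 0 0.02 0 0 0 0; -0.0007 0 0.04 0 0 0 0; -0.0007 0 0.055 0 0 0 0; -0.0007 0 0.062 0 0 0 0; -0.0007 0 0.068 0 0 0 0; -0.0007 0 0.072 0 0 0 0'
python3 - <<'E'
from h import *
for n in("scene","wrist"):
    p,d=capture(n)
    x0,y0=(180,140) if n=='scene' else (200,60)
    c=p[y0:y0+145,x0:x0+160,::-1]
    cv2.imwrite(f"pics/{n}6.png",cv2.resize(c,None,fx=4.5,fy=4.1,interpolation=3))
print(read_state()['force'])
E
```

```text
time_s: 8.28
position: [0.6184, -0.1284, 0.1406]
tcp_rot: [[0.976, -0.219, 0.001], [-0.219, -0.976, -0.0], [0.001, 0.0, -1.0]]
force: [0.0, -0.4, -1.5]
opening: 0.183
[-0.36849636  0.11817608 -1.02585456]
```

View pics/scene6.png

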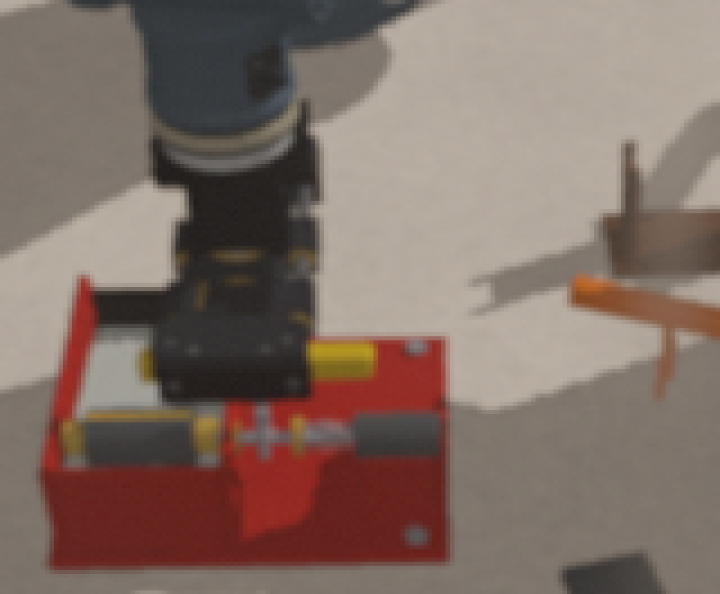

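View pics/wrist6.png

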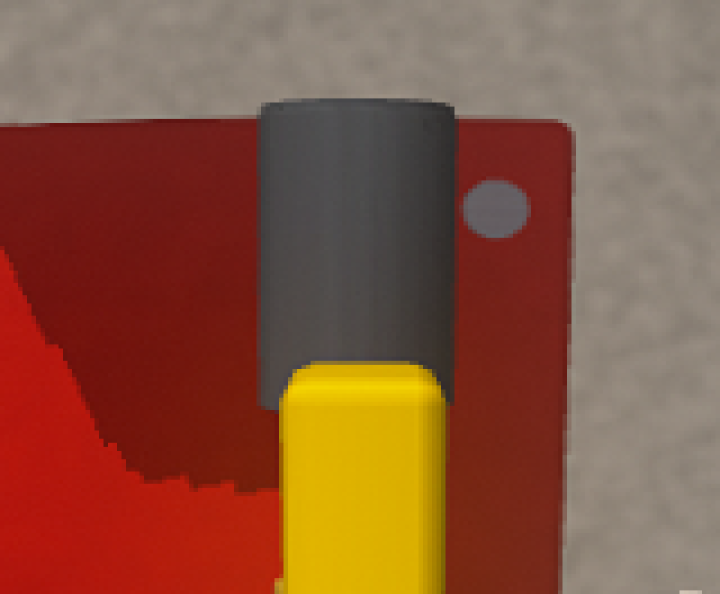

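```bash
python3 -m jog '0 0 0.006 0 0 0 0; 0 0 0.012 0 0 0 0; 0 0 0.018 0 0 0 0; 0 -0.004 0.018 0 0 0 0; 0 -0.008 0.018 0 0 0 0; 0 -0.012 0.018 0 0 0 0; 0 -0.014 0.018 0 0 0 0; 0 -0.016 0.018 0 0 0 0'
```

```text
time_s: 9.38
position: [0.6217, -0.1133, 0.1228]
tcp_rot: [[0.976, -0.219, 0.0], [-0.219, -0.976, -0.001], [0.0, 0.001, -1.0]]
force: [-0.5, -2.3, -0.3]
opening: 0.179
```

```bash
python3 -m jog '0 -0.004 0 0 0 0 0; 0 -0.007 0 0 0 0 0; 0 -0.010 0 0 0 0 0; 0 -0.013 0 0 0 0 0; 0 -0.015 0 0 0 0 0; 0 -0.015 0 0 0 0 0'
python3 - <<'E'
from h import *
for n in("scene","wrist"):
    p,d=capture(n)
    x0,y0=(180,140) if n=='scene' else (200,60)
    c=p[y0:y0+145,x0:x0+160,::-1]
    cv2.imwrite(f"pics/{n}7.png",cv2.resize(c,None,fx=4.5,fy=4.1,interpolation=3))
print(read_state()['force'],read_state()['moment'])
print([(round(o['score'],2),np.round(o['centre'],3).tolist()) for o in spot_in("roller","scene")])
E
```

```text
time_s: 10.12
position: [0.6251, -0.0983, 0.1228]
tcp_rot: [[0.976, -0.219, 0.0], [-0.219, -0.976, -0.001], [0.001, 0.001, -1.0]]
force: [-1.3, -5.4, 2.0]
opening: 0.178
[-1.83681277 -5.20017635  1.58916944] [-1.02760635  0.21079988 -0.03105396]
[(0.6, [0.524, -0.172, 0.071])]
```

View pics/scene7.png

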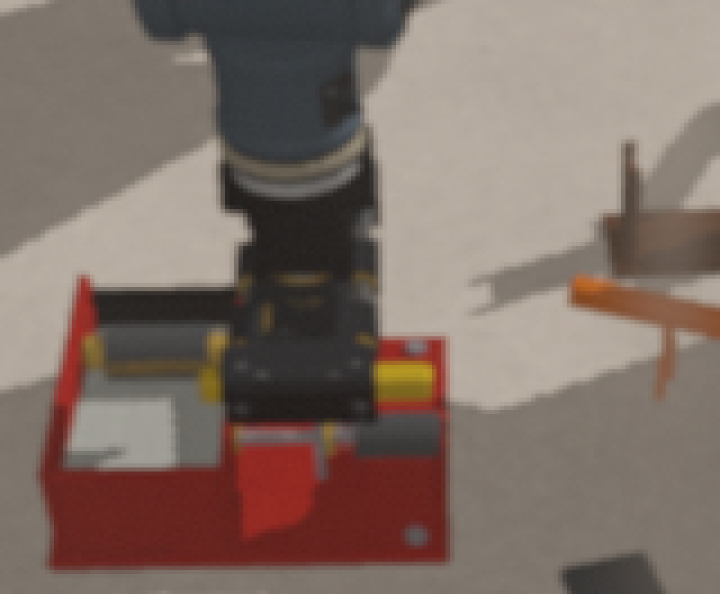

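View pics/wrist7.png

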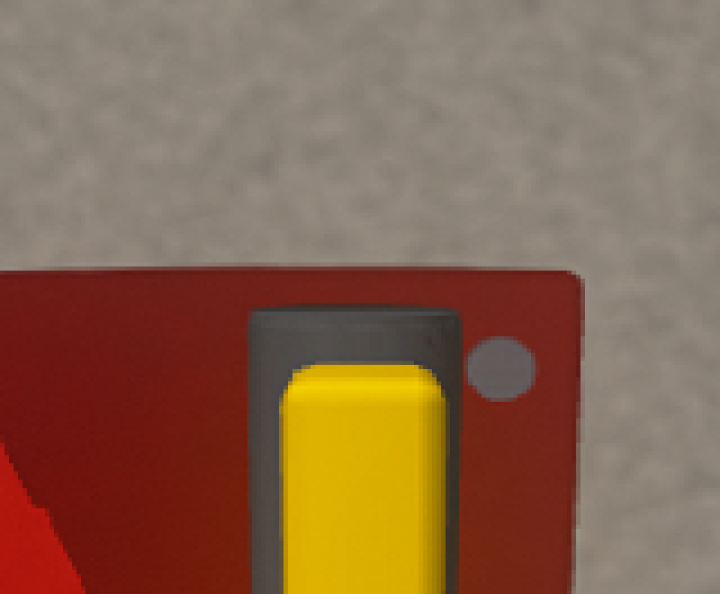

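The roller is on its way down; in the scene crop it shows at (150,350). I hold here and check again.

```bash
python3 -m jog '0 0 0 0 0 0 0; 0 0 0 0 0 0 0; 0 0 0 0 0 0 0; 0 0 0 0 0 0 0; 0 0 0 0 0 0 0; 0 0 0 0 0 0 0'
python3 - <<'E'
from h import *
for n in("scene",):
    p,d=capture(n)
    print([(round(o['score'],2),np.round(o['centre'],3).tolist()) for o in spot_in("roller","scene")])
    c=p[140:285,180:340,::-1]
    cv2.imwrite(f"pics/{n}8.png",cv2.resize(c,None,fx=4.5,fy=4.1,interpolation=3))
o=np.array([.55355,-.1382]);a=np.radians(-12.7);R=np.array([[np.cos(a),-np.sin(a)],[np.sin(a),np.cos(a)]])
print('catch',o+R@[-.062,-.045])
E
```

```text
time_s: 11.02
position: [0.625, -0.0985, 0.1227]
tcp_rot: [[0.976, -0.219, 0.0], [-0.219, -0.976, -0.001], [0.001, 0.001, -1.0]]
force: [-1.2, -5.6, 1.6]
opening: 0.18
[(0.72, [0.495, -0.166, 0.068])]
catch [ 0.48317378 -0.16846859]
```

View pics/scene8.png

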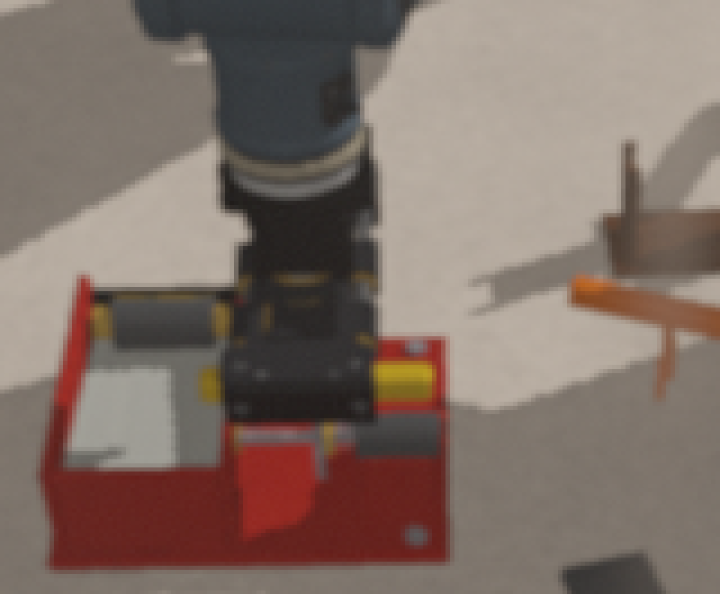

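The roller is at the stop, crop (160,322). Easing the bar back now.

```bash
python3 -m jog '0 0.003 0 0 0 0 0; 0 0.006 0 0 0 0 0; 0 0.009 0 0 0 0 0; 0 0.012 0 0 0 0 0; 0 0.015 0 0 0 0 0; 0 0.018 0 0 0 0 0; 0 0.021 0 0 0 0 0; 0 0.024 0 0 0 0 0'
python3 -m jog '0 0.003 0 0 0 0 0; 0 0.003 0 0 0 0 0'
python3 - <<'E'
from h import *
for n in("scene","wrist"):
    p,d=capture(n)
    x0,y0=(180,140) if n=='scene' else (200,60)
    c=p[y0:y0+145,x0:x0+160,::-1]
    cv2.imwrite(f"pics/{n}9.png",cv2.resize(c,None,fx=4.5,fy=4.1,interpolation=3))
print(read_state()['position'],read_state()['force'],read_state()['moment'])
E
```

```text
time_s: 12.12
position: [0.6191, -0.1208, 0.1221]
tcp_rot: [[0.976, -0.22, -0.001], [-0.22, -0.976, 0.001], [-0.002, -0.001, -1.0]]
force: [0.3, 0.6, -1.2]
opening: 0.179
time_s: 12.38
position: [0.6189, -0.1245, 0.1224]
tcp_rot: [[0.976, -0.22, -0.0], [-0.22, -0.976, 0.0], [-0.0, -0.0, -1.0]]
force: [-1.4, 0.3, -0.7]
opening: 0.183
[ 0.61894078 -0.12436272  0.1225072 ] [-0.43641732  0.19120488 -1.20287269] [ 0.00642837 -0.06224965  0.03401581]
```

View pics/scene9.png

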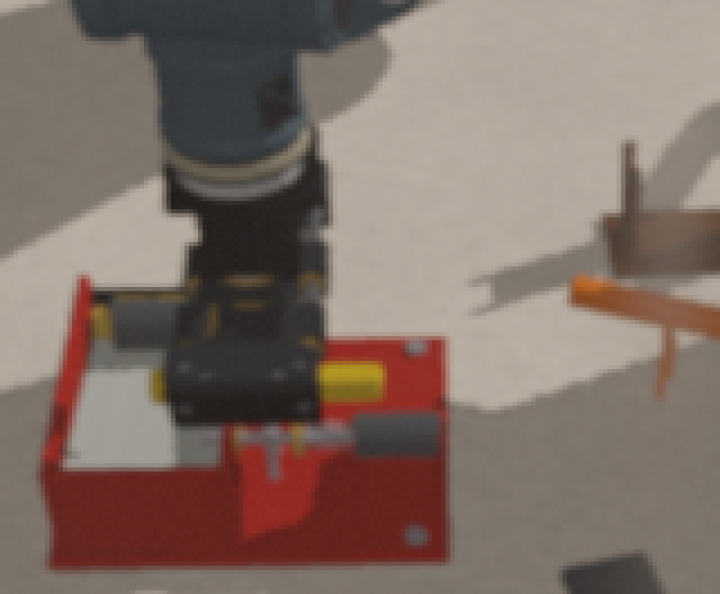

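```bash
python3 -m jog '0 0 -0.015 0 0 0 0; 0 0 -0.04 0 0 0 0; 0 0 -0.07 0 0 0 0; 0 0 -0.09 0 0 0 0; -0.03 -0.03 -0.095 0 0 0 0; -0.06 -0.061 -0.095 0 0 0 0; -0.09 -0.091 -0.095 0 0 -1 0; -0.12 -0.122 -0.095 0 0 -2.6 0'
python3 -c "
from h import *
s=read_state();print(s['position'],s['tcp_rot'][:,0])
D=np.array([.42206,.19197,.2125])-s['position'];print(D@s['tcp_rot'])"
```

```text
time_s: 13.48
position: [0.5282, 0.022, 0.2188]
tcp_rot: [[0.985, -0.174, 0.002], [-0.174, -0.985, -0.0], [0.002, -0.0, -1.0]]
force: [0.1, -0.5, -0.2]
opening: 0.177
[0.52823834 0.02201632 0.218833  ] [ 0.98466459 -0.1744465   0.00201828]
[-0.13421066 -0.14882362  0.00610147]
```

```bash
python3 -m jog '-0.03 -0.035 0.006 0 0 0 0; -0.065 -0.075 0.006 0 0 0 0; -0.1 -0.113 0.006 0 0 0 0; -0.125 -0.14 0.006 0 0 0 0; -0.134 -0.149 0.006 0 0 0 0; -0.134 -0.149 0.006 0 0 0 0; -0.134 -0.149 0.006 0 0 0 0'
python3 - <<'E'
from h import *
s,p,d,W=wsnap("w10");print(s['position'],s['tcp_rot'][:,0],(np.array([.42206,.19197,.2125])-s['position'])@s['tcp_rot'])
hsv=cv2.cvtColor(p,cv2.COLOR_RGB2HSV)
R=np.array(s['tcp_rot']);T=(W-s['position'])@R*1000
h=(hsv[...,0]>19)&(hsv[...,0]<34)&(hsv[...,1]>130)&(d>0)&(W[...,2]>.19);h[:,:230]=0;h[:,340:]=0
for y in(-58,-45,-35,-25):
    t=T[h&(abs(T[...,1]-y)<4)]
    if len(t)>5:print('handle',y,t[:,0].min().round(1),t[:,0].max().round(1),np.median(t[:,2]).round(1))
print('end',T[h][:,1].min())
E
```

```text
time_s: 14.35
position: [0.4241, 0.1904, 0.2119]
tcp_rot: [[0.984, -0.176, 0.002], [-0.176, -0.984, -0.0], [0.002, -0.0, -1.0]]
force: [0.7, -0.5, -0.1]
opening: 0.181
[0.4241015  0.19037729 0.21192539] [ 0.9844043  -0.17591295  0.00167881] [-0.00228888 -0.00120884 -0.00057826]
handle -58 -7.7 8.3 -5.9
handle -45 -7.4 8.0 -6.2
handle -35 -12.3 13.2 -6.5
handle -25 -12.9 15.8 -76.4
end -61.969304710019145
```

View pics/w10.png

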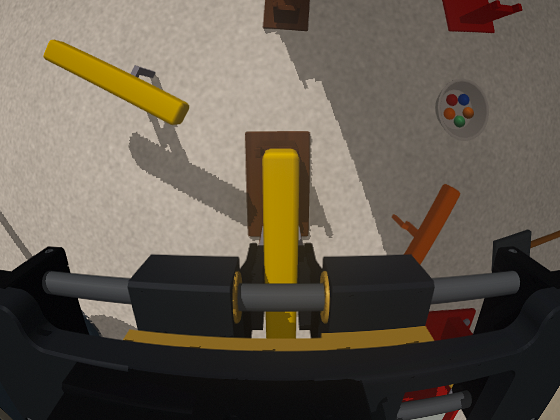

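```bash
python3 -m jog '-0.0023 -0.0012 0 0 0 0 0; -0.0023 -0.0012 0.04 0 0 0 0; -0.0023 -0.0012 0.08 0 0 0 0; -0.0023 -0.0012 0.105 0 0 0 0; -0.0023 -0.0012 0.117 0 0 0 0; -0.0023 -0.0012 0.123 0 0 0 0; -0.0023 -0.0012 0.127 0 0 0 0; -0.0023 -0.0012 0.127 0 0 0 0'
python3 - <<'E'
from h import *
p,d=capture("scene");cv2.imwrite("pics/scene11.png",cv2.resize(p[120:230,290:420,::-1],None,fx=5,fy=5,interpolation=3))
s=read_state();print(s['position'],s['force'],s['moment'])
E
```

```text
time_s: 15.4
position: [0.4211, 0.1927, 0.085]
tcp_rot: [[0.985, -0.175, 0.001], [-0.175, -0.985, 0.0], [0.001, -0.0, -1.0]]
force: [0.1, 0.2, -1.3]
opening: 0.181
[0.42118946 0.19277466 0.08508007] [-0.70190677  0.23455814 -0.46772608] [-0.03102368 -0.11562839 -0.02537162]
```

View pics/scene11.png

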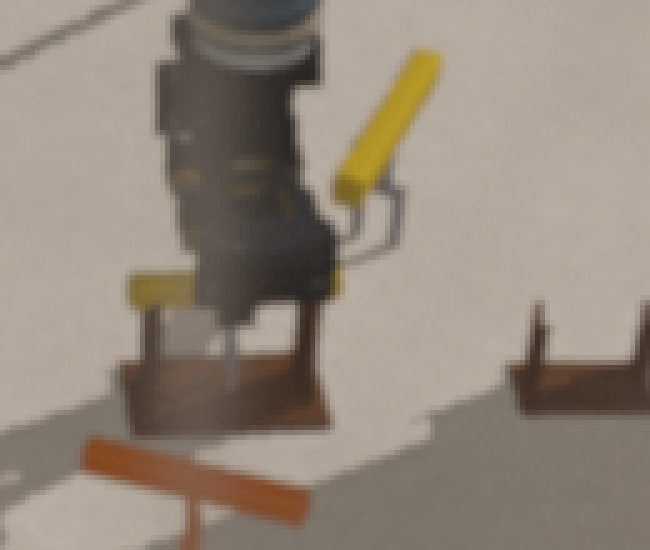

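```bash
python3 -m jog '0.0008 0.0006 0.001 0 0 0 0; 0.0008 0.0006 0.002 0 0 0 0; 0.0008 0.0006 0.0028 0 0 0 0; 0.0008 0.0006 0.0028 0 0 0 0'
python3 -m jog '0 0 0 0 0 0 0.3; 0 0 0 0 0 0 0.5; 0 0 0 0 0 0 1; 0 0 0 0 0 0 1; 0 0 0 0 0 0 1; 0 0 0 0 0 0 1; 0 0 0 0 0 0 1; 0 0 0 0 0 0 1'
```

```text
time_s: 15.95
position: [0.4217, 0.192, 0.0825]
tcp_rot: [[0.985, -0.175, 0.001], [-0.175, -0.985, 0.0], [0.001, -0.0, -1.0]]
force: [-1.0, -0.1, 6.1]
opening: 0.182
time_s: 16.95
position: [0.4215, 0.1919, 0.0818]
tcp_rot: [[0.985, -0.175, 0.0], [-0.175, -0.985, 0.0], [0.0, -0.0, -1.0]]
force: [-0.4, 0.0, 0.4]
opening: 0.967
```

Released. I retreat straight up and check.

```bash
python3 -m jog '0 0 -0.02 0 0 0 1; 0 0 -0.05 0 0 0 1; 0 0 -0.09 0 0 0 1; 0 0 -0.14 0 0 0 1; 0 0 -0.14 0 0 0 1; 0 0 -0.14 0 0 0 1'
python3 - <<'E'
from h import *
s,p,d,W=wsnap("w12");hsv=cv2.cvtColor(p,cv2.COLOR_RGB2HSV);print(s['position'])
b=np.zeros((420,560),bool);b[110:275,235:330]=1
m=b&(hsv[...,0]>19)&(hsv[...,0]<34)&(hsv[...,1]>130)&(d>0)&(W[...,2]>.08)&(W[...,2]<.11)
print('handle',rect(W[m]),np.median(W[m][:,2]))
q=W[m];A=np.c_[q[:,:2]-q[:,:2].mean(0),np.ones(len(q))];t=q[:,2]>.085
print('top plane slope',np.linalg.lstsq(A[t],q[t,2],rcond=None)[0])
m2=b&(hsv[...,0]<19)&(hsv[...,1]>70)&(d>0)&(W[...,2]<.02)&(W[...,2]>.003);print('base',rect(W[m2]))
for n in("scene","top"):
    p,d=capture(n);np.savez(n+"12.npz",p=p,d=d);cv2.imwrite(f"pics/{n}12.png",p[:,:,::-1])
    for l in("roller","bar_flange","bead_bowl","rod_cup","marver"):
        print(n,l,[(round(o['score'],2),np.round(o['centre'],3).tolist()) for o in spot_in(l,n)][:2])
p=np.load("scene12.npz")['p'];c=p[160:290,180:380,::-1];cv2.imwrite("pics/scene12c.png",cv2.resize(c,None,fx=4,fy=4,interpolation=3))
o=np.array([.55355,-.1382]);a=np.radians(-12.7);R=np.array([[np.cos(a),-np.sin(a)],[np.sin(a),np.cos(a)]])
for n in("scene0","scene12","top0","top12"):
    z=np.load(n+".npz");W=cloud(n.rstrip("0123456789"),z['d']);F=np.dstack([(W[...,:2]-o)@R*1000,W[...,2]*1000]);hsv=cv2.cvtColor(z['p'],cv2.COLOR_RGB2HSV)
    m=(hsv[...,0]>14)&(hsv[...,0]<30)&(hsv[...,1]>110)&(abs(F[...,0]-60)<18)&(F[...,1]>25)&(F[...,1]<72)&(F[...,2]>62)&(F[...,2]<92)
    print(n,'flange',F[m].mean(0).round(1),m.sum())
    r=(F[...,1]>-80)&(F[...,1]<-10)&(F[...,2]>68)&(F[...,2]<100)&(abs(F[...,0])<90);print('  roller top pts',np.median(F[r],0).round(1),F[r].max(0).round(1),r.sum())
E
```

```text
time_s: 17.7
position: [0.4208, 0.1918, 0.2214]
tcp_rot: [[0.985, -0.175, -0.001], [-0.175, -0.985, -0.0], [-0.001, 0.0, -1.0]]
force: [0.3, -0.5, -1.1]
opening: 0.998
[0.42079552 0.19178722 0.22136792]
handle (array([422.1, 191.9]), array([123.1,  15.8]), 79.6, 2352) 0.08858082075440316
top plane slope [ 0.00900552 -0.00044413  0.08850891]
base (array([421.2, 191.3]), array([118.4,  69.9]), 80.0, 3782)
scene roller [(0.95, [0.499, -0.165, 0.068])]
scene bar_flange [(0.69, [0.625, -0.112, 0.08])]
scene bead_bowl [(0.58, [0.638, 0.249, 0.016])]
scene rod_cup [(0.8, [0.644, -0.396, 0.078]), (0.68, [0.422, 0.188, 0.083])]
scene marver [(0.6, [0.756, 0.047, 0.015]), (0.24, [0.496, -0.164, 0.07])]
top roller [(0.68, [0.475, -0.164, 0.074])]
top bar_flange [(0.67, [0.615, -0.108, 0.079])]
top bead_bowl [(0.62, [0.64, 0.247, 0.019]), (0.54, [0.621, -0.105, 0.076])]
top rod_cup [(0.66, [0.56, -0.116, 0.007]), (0.63, [0.624, -0.392, 0.073])]
top marver [(0.64, [0.745, 0.045, 0.01])]
scene0 flange [65.  43.5 85. ] 13
  roller top pts [ 67.5 -43.7  82.4] [ 89.9 -10.   96.9] 514
scene12 flange [64.3 43.3 85.1] 14
  roller top pts [-54.5 -45.4  75. ] [ 90.  -10.8  83.1] 338
top0 flange [59.  39.6 83.5] 15
  roller top pts [ 54.5 -44.9  85.3] [ 89.4 -10.2  99.1] 475
top12 flange [57.9 40.  84.4] 15
  roller top pts [-62.3 -45.1  75.1] [ 89.7 -10.3  85.4] 418
```

View pics/scene12c.png

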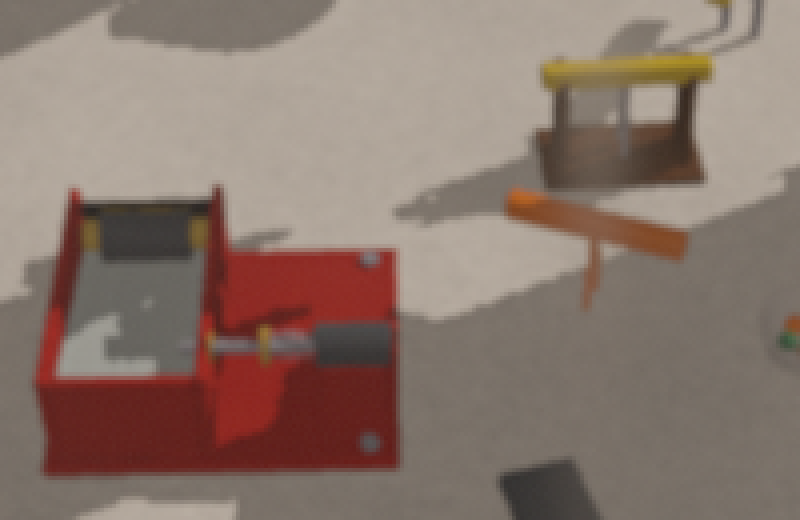

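View pics/w12.png

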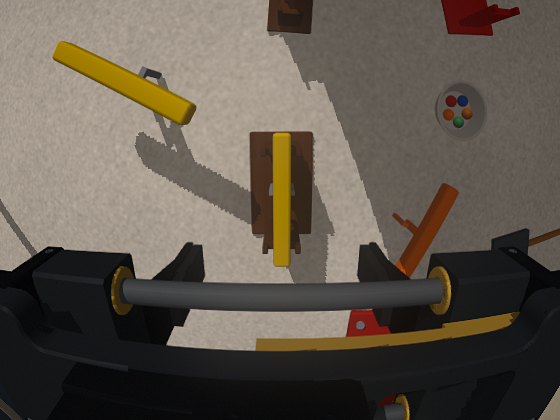

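The roller lies at the stop in the scene crop at (148,232), the flange is back home at (265,344), and the tool is seated level in both notches at (625,70). I hand in.

```bash
python3 -c "
from rig import *
print(hand_in())"
```

```text
the job is handed in; nothing more can be done
None
```

I freed the roller with the 124 mm yellow forked tool, eased the spring bar home, put the tool back in the larger dark rest, and handed in about 18 s into the 53 s. The hand-in reported no verdict.

- **Push and release:** I pushed the flange about 17 mm, with about 5.5 N on the wrist. The roller then rolled to the stop, and I eased the bar back at about 24 mm/s.
- **Roller:** Its top lies at fixture x ≈ -62 mm in the top view (-54.5 mm in the oblique scene view, which sees its near side), with the top at z ≈ 75–78 mm.
- **Spring bar:** The flange is within 0.5 mm of its starting y in both cameras. Only about 15 pixels back that up, so it is coarse.
- **Tool:** The handle centre is about 1 mm from the rest's centre. Its top is at 88.6 mm, against 90 mm expected and 88.6 mm measured before I picked it up. Tilt is about 0.01 rad.
- **Bystanders:** The bead bowl, rod cup and marver are within about 4 mm of where they were first seen, which is the detector's noise.
- **False detections:** In the last pictures the networks also reported a bead bowl, rod cup or marver on the fixture, the tool or the roller. I discarded these after looking at the pictures.

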